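# Restock the battery dispenser, oldest first

### The arm

A 6-joint arm with a two-finger parallel gripper is mounted at the origin on the work surface. World frame = base frame: x ahead of the robot, y to its left, z up, the work surface at z = 0. Lengths are in m, angles in degrees, forces in N, time in s.
With the tool pointing down it reaches from about 0.275 to 0.825 m from the base axis. Payload 5.2 kg.
Tool frame: the origin (TCP) lies on the centre line of the jaws, within the pads' length; the fingertips stand 17 mm ahead of it and the grasp point (between the pads) lies 2 mm behind it; z points along the fingers, y is the line along which they close (so a half turn about z gives the same grasp; the last joint's range is limited). The gripper opens to 93 mm and grips with 3 to 60 N. Pads are 15 mm wide; open, the fingers measure 128 mm over their backs; the gripper's body (75 mm by 188 mm) begins 65 mm behind the grasp point.
Start: joints at [-87.479, 14.817, 87.949, -0, 77.235, -11.62], TCP at [0.134, -0.533, 0.204] pointing down, gripper open.
Joint ranges: [-179.93, 179.93], [-52.35, 119.4], [10.71, 147.94], [-69.91, 249.91], [12.55, 155.21], [-178.61, 178.61]. Speed limits (degrees/s): [147.25, 147.25, 180, 180, 180, 180].

### API

Orientations are given as a 3x3 rotation matrix whose columns are the frame's x, y, z axes.
In Python, from rig import ctrl gives the robot as it stands. Calls block until the motion is done:
- ctrl.move_ptp(position, orientation): joint-space move of the TCP to a pose.
- ctrl.move_straight(position, rate=0.15, rot=None): straight line of the TCP; rot=None keeps the orientation; rate is the mean speed in m/s.
- ctrl.move_j(angles): joint-space move.
- ctrl.set_gripper(opening): finger opening in m; the grip force is fixed at half the most; returns when the fingers have stopped.
- ctrl.dwell(seconds).
- ctrl.inverse_kinematics(position, orientation): joint angles nearest the present ones, or None.
- ctrl.get_obs(): the state.
- ctrl.get_image(name): name is "scene" or "top"; returns the picture (480x640x3 uint8, blue, green, red); there is no depth.
- ctrl.camera_model(name): a dict with "mtx" (3x3 intrinsics, pixels), "k1" (the pictures are not rectified: a ray, as slopes to the right and down, at radius r is drawn at 1 + k1 r^2 times it, then the intrinsics apply), "R" (3x3) and "t" (3): a world point X has camera coordinates R X + t. Camera axes: x right, y down, z forward; pixel columns grow to the right and rows downward; lengths in m; the calibration is good to about 2 mm. A picture is of the moment at which its call begins. camera_model takes no time and is no camera call.
A pose or a line that the arm cannot do raises ctrl.Unreachable and nothing moves.
- ctrl.finish_job(): hands the job in; it is judged then, once.
The state is a dict: "time": time; "q": joint angles; "qd": joint speeds; "tau": joint torques, N m; "position": TCP position; "tool_rot": TCP orientation; "contact_force": force on the tool from outside, world axes, zero at the start; "moment": the same for the moment, N m; "gripper_width": finger opening in m; "gripper_force": force on a finger pad.
Only numpy, scipy, OpenCV 4.12 (cv2) and the standard library are available. Lean on these libraries where they do the work, as an engineer would, in place of code of your own. Each camera call takes 0.05 s, during which the arm holds its last target. There are 200 camera calls.

### The job

Restock the garage's gravity-feed battery dispenser so that the old D cells come out before the new ones: lift its lid off and set it aside, load the older cells lying on the bare bench one by one through the mouth, and only then the new cells from the rubber mat, every cell lying across the channel so that it rolls down to the front. Then put the lid back on, fully seated in the mouth, and leave the other things on the bench where they are.

Things in the scene. Friction and masses are not known exactly. Their poses are not given: they have to be found in the camera images.
- magazine: fixed steel gravity-feed battery dispenser, 300 (x) x 96 mm; origin on the bench under it. A channel 72 mm wide runs along its x; its floor falls 13 degrees to -x: 12 mm high at x=-140 mm (front stop), 0.231 mm more per mm of x. Cells lie across it (axis along y) and roll to the stop (first rests at x=-123 mm) or the cell before, 33 mm apart. Lips over x=-80..46 mm keep cells in.
- mouth (a point): centre of the loading mouth at its rim, 128 mm above the bench (x=95, y=0 mm of the magazine, same axes). Open 110 mm along x, 72 mm along y, flared to 90 mm at the rim. The floor lies 62 mm below this point, so a cell lying there has its centre 44 mm below it; let go there, it rolls down by itself. Five cells fit below the mouth.
- front_stop (a point): foot of the front stop at the lower, dispensing end: mid-channel, on its floor (x=-140, z=12 mm of the magazine).
- lid_grip (a point): lift-off lid, 0.16 kg, at the start on the mouth: steel plate 122 (x) x 104 (y) x 4 mm, under it a plug 96 x 70 x 8 mm, on top a black bar handle 50 (x) x 14 (y) x 34 mm tall. The point is in the handle at the lid's centre, 34 mm above the plug's underside, 12 below the handle's top. Seated (x along the magazine's x, either way, 7 to 9 mm play) the point is 26 mm above the mouth point.
- mat: fixed black ribbed rubber bench mat, 130 mm (its x) by 340 mm (its y), 4 mm thick; origin under its centre.
- old1_mid (a point): D cell (battery), plain grey and steel cylinder 34 mm across, 61 mm long, 0.14 kg, lying on its side; the point is its centre, its x axis runs along the cylinder. It rolls, but soon comes to rest on the flat. It may be absent. One of the older cells, lying on the bare bench (centre 17 mm above it).
- old2_mid (a point): D cell (battery), plain grey and steel cylinder 34 mm across, 61 mm long, 0.14 kg, lying on its side; the point is its centre, its x axis runs along the cylinder. It rolls, but soon comes to rest on the flat. It may be absent. One of the older cells, lying on the bare bench (centre 17 mm above it).
- new1_mid (a point): D cell (battery), plain grey and steel cylinder 34 mm across, 61 mm long, 0.14 kg, lying on its side; the point is its centre, its x axis runs along the cylinder. It rolls, but soon comes to rest on the flat. It may be absent. One of the new cells, lying on the rubber mat (centre 21 mm above the bench).
- new2_mid (a point): D cell (battery), plain grey and steel cylinder 34 mm across, 61 mm long, 0.14 kg, lying on its side; the point is its centre, its x axis runs along the cylinder. It rolls, but soon comes to rest on the flat. It may be absent. One of the new cells, lying on the rubber mat (centre 21 mm above the bench).
- new3_mid (a point): D cell (battery), plain grey and steel cylinder 34 mm across, 61 mm long, 0.14 kg, lying on its side; the point is its centre, its x axis runs along the cylinder. It rolls, but soon comes to rest on the flat. It may be absent. One of the new cells, lying on the rubber mat (centre 21 mm above the bench).
- tape_measure: bystander, loose: tape measure, a black rounded block 70 x 36 x 60 mm; origin at the centre of its underside.
- wrench: bystander, loose: flat steel wrench 160 mm long lying on the bench; origin at the centre of its underside.
- screw_jar: bystander, loose: glass jar with a white cap, 60 mm across, 75 mm tall; origin at the centre of its underside.
- offcut: bystander, loose: wood offcut 140 x 45 x 20 mm lying flat; origin at the centre of its underside.
- grease_tin: bystander, loose: steel tin 74 mm across, 42 mm tall; origin at the centre of its underside.
Mind the look-alikes: they are no part of the job. Leave any turquoise look-alike of the part that bears new2_mid alone. Leave any turquoise look-alike of the part that bears new1_mid alone.

How it is judged:
By the outcome, as a careful person would: the job done as asked, in the order asked, and still so for the second after the job is handed in, with the robot touching nothing.
Of old1, old2 only 1 to 2 are there at a start; the rules pass over those that are not, and their reading is None.
Of new1, new2, new3 only 2 to 3 are there at a start; the rules pass over those that are not, and their reading is None.
At some moment in a run one of lid may be knocked a few centimetres aside while the robot is not near it.
Once in a run the grip may slacken for a moment while it holds something.
It also fails if it takes over 210 s, if anything falls off the work surface, if the arm or the gripper's body presses on something with over 40 N, if the wrist force passes 120 N, or if a joint passes its speed limit or range.

## Working session

There is one attempt and no reset: what is moved stays moved. The work goes in short steps, each a Python script; the robot and the scene stay as the last script left them, time stands still between calls to the robot, and variables do not carry over. Pictures are saved under pics/ and viewed, at most 14 in all, crops included, and the job is handed in when it is done.

```bash
ls; mkdir -p pics; python3 - <<'E'
from rig import ctrl
import cv2
for n in("scene","top"):
    cv2.imwrite(f"pics/{n}0.png",ctrl.get_image(n)); m=ctrl.camera_model(n); print(n,m)
o=ctrl.get_obs(); print(o["time"],o["gripper_width"],o["tool_rot"])
E
```

```text
pics
scene {'mtx': array([[595.30716893,   0.        , 326.45502254],
       [  0.        , 595.30716893, 237.75661546],
       [  0.        ,   0.        ,   1.        ]]), 'k1': 0.05020178883766494, 'R': array([[-7.48501280e-01,  6.63133061e-01, -6.14641940e-04],
       [ 5.26544568e-01,  5.93765167e-01, -6.08435489e-01],
       [-4.03108736e-01, -4.55738379e-01, -7.93603098e-01]]), 't': array([ 0.39164346, -0.18763911,  1.64002572])}
top {'mtx': array([[545.26693981,   0.        , 321.91030001],
       [  0.        , 545.26693981, 233.1385561 ],
       [  0.        ,   0.        ,   1.        ]]), 'k1': 0.016612761062089226, 'R': array([[ 0.01339593, -0.99986906,  0.00907755],
       [-0.99292991, -0.0143727 , -0.11782877],
       [ 0.11794381, -0.00743494, -0.99299244]]), 't': array([-0.04192662,  0.49917549,  1.53645701])}
0.1 0.09330653001752316 [[ 9.69694809e-01  2.44319404e-01 -8.02400705e-05]
 [ 2.44319213e-01 -9.69693523e-01  1.61075925e-03]
 [ 3.15731462e-04 -1.58154907e-03 -9.99998700e-01]]
```

View pics/top0.png

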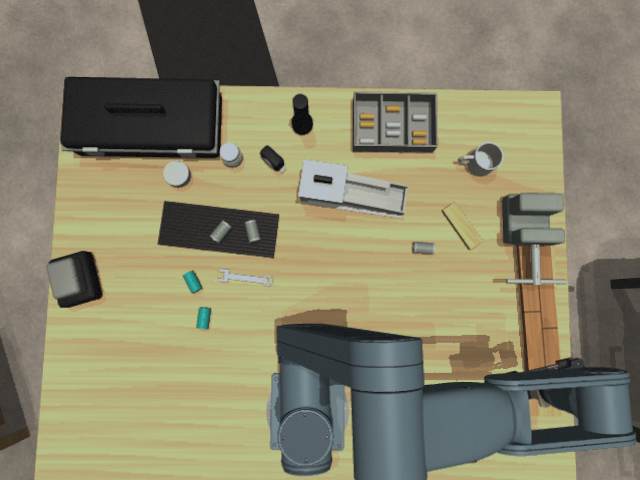

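View pics/scene0.png

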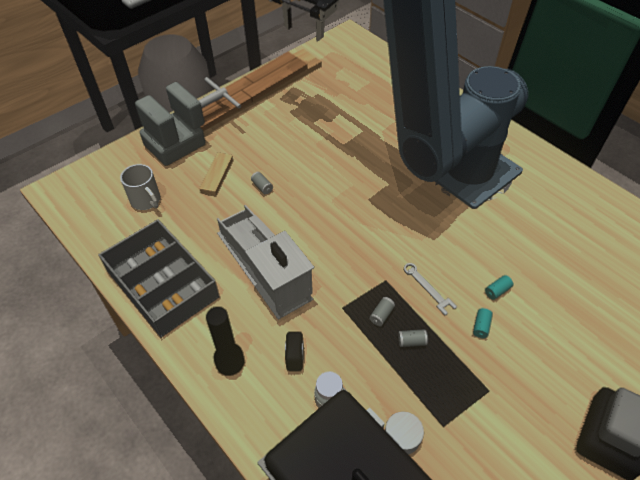

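Top view: the magazine has its lidded mouth at (322,182) and its front end at (400,205).

Candidates for cells:
- Grey cell on the bare bench at (423,248): old.
- Grey cells on the mat at (220,231) and (252,231): new.
- Turquoise look-alikes at (193,282) and (203,318): leave alone.
- Tiny coloured cells in the tray at (395,120): not part of the job.

The arm may be hiding more cells, so I'll check again once it has moved.

```bash
cat > h.py <<'E'
import numpy as np, cv2
from rig import ctrl
def ray(n,uv):
    m=ctrl.camera_model(n); K=m["mtx"]; R=np.array(m["R"]); t=np.array(m["t"])
    p=cv2.undistortPoints(np.array(uv,float).reshape(-1,1,2),K,np.array([m["k1"],0,0,0,0.])).reshape(-1,2)
    d=np.c_[p,np.ones(len(p))]@R
    return -R.T@t,d
def onz(n,uv,z):
    c,d=ray(n,uv); return c+d*((z-c[2])/d[:,2])[:,None]
def px(n,X):
    m=ctrl.camera_model(n); X=np.array(X,float).reshape(-1,3)
    return cv2.projectPoints(X,cv2.Rodrigues(np.array(m["R"]))[0],np.array(m["t"]),m["mtx"],np.array([m["k1"],0,0,0,0.]))[0].reshape(-1,2)
def blobs(mask,roi,amin=40):
    x0,y0,x1,y1=roi; M=np.zeros_like(mask); M[y0:y1,x0:x1]=mask[y0:y1,x0:x1]
    cs,_=cv2.findContours(M,cv2.RETR_EXTERNAL,cv2.CHAIN_APPROX_NONE)
    return [c for c in cs if cv2.contourArea(c)>=amin]
def rect_world(n,c,z):
    "minAreaRect of a contour cast on plane z: centre, (long,short), yaw of the long side"
    p=onz(n,c.reshape(-1,2),z)[:,:2]
    (cx,cy),(w,h),a=cv2.minAreaRect((p*1000).astype(np.float32))
    if w<h: w,h,a=h,w,a+90
    return np.array([cx,cy])/1000,(w,h),(a+90)%180-90
def down(yaw_close):
    "tool down, closing line (y) at this yaw in degrees"
    a=np.radians(yaw_close); y=np.array([np.cos(a),np.sin(a),0]); z=np.array([0,0,-1.]); return np.c_[np.cross(y,z),y,z]
def grey(im,smax=70,vmin=60):
    h=cv2.cvtColor(im,cv2.COLOR_BGR2HSV); return ((h[...,1]<smax)&(h[...,2]>vmin)).astype(np.uint8)
E
python3 - <<'E'
from h import *
im=cv2.imread("pics/top0.png"); g=grey(im)
for nm,roi,z in(("old",(405,235,445,262),.017),("newL",(205,215,236,250),.021),("newR",(238,215,268,250),.021)):
    for c in blobs(g,roi): print(nm,cv2.contourArea(c),rect_world("top",c,z))
for c in blobs(grey(im,60,175),(290,150,352,215),300): print("lid",c.shape,rect_world("top",c,.132),c.reshape(-1,2).min(0),c.reshape(-1,2).max(0))
hs=cv2.cvtColor(im,cv2.COLOR_BGR2HSV)
for c in blobs((hs[...,2]<70).astype(np.uint8),(308,168,338,192),20): print("handle",rect_world("top",c,.166))
s=cv2.imread("pics/scene0.png")
a=cv2.resize(im[140:260,280:450],None,fx=4,fy=4,interpolation=2)[:480]
b=cv2.resize(im[195:345,140:310],None,fx=3,fy=3,interpolation=2)
cv2.imwrite("pics/c1.png",np.vstack([cv2.resize(a,(600,340)),cv2.resize(b,(300,260)) .repeat(1,0) if 0 else np.hstack([cv2.resize(b,(300,260)),cv2.resize(s[190:340,200:370],(300,260))])]))
gs=grey(s)
for nm,roi,z in(("old",(245,165,280,200),.017),("a",(365,290,397,330),.021),("b",(395,322,432,355),.021)):
    for c in blobs(gs,roi): print(nm,rect_world("scene",c,z))
E
```

```text
old 217.5 (array([ 0.46371808, -0.33059393]), (64.07334899902344, 31.91225242614746), -89.17722070217133)
newL 236.5 (array([0.50241916, 0.25878058]), (64.80616760253906, 35.04955291748047), -36.866302490234375)
newR 232.5 (array([0.50614005, 0.16732318]), (65.0464859008789, 34.81072235107422), 15.426082611083984)
lid (213, 1, 2) (array([ 0.63189093, -0.04570049]), (145.1524658203125, 102.8405990600586), 82.61418151855469) [299 159] [351 201]
handle (array([ 0.62822778, -0.03397284]), (46.12889099121094, 16.807260513305664), 82.60248565673828)
old (array([ 0.46470404, -0.32814554]), (83.19844055175781, 34.84131622314453), 84.55376434326172)
a (array([0.50297903, 0.1662798 ]), (75.1567153930664, 33.877967834472656), 14.270218849182129)
b (array([0.50011639, 0.25916943]), (63.112667083740234, 36.63851547241211), -38.23733139038086)
```

View pics/c1.png

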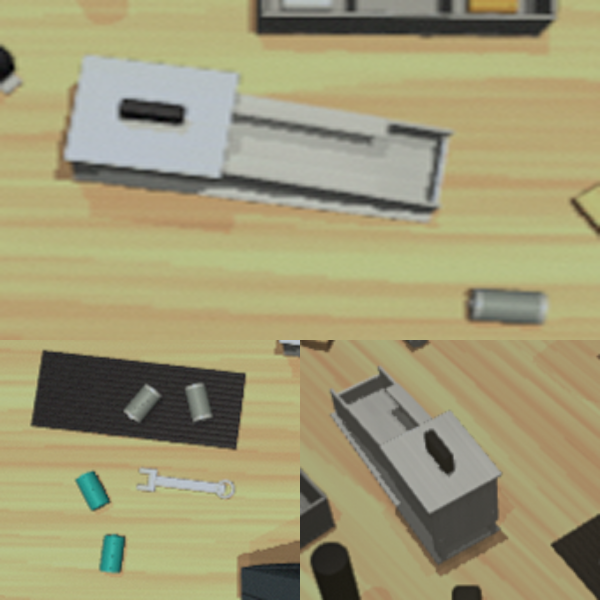

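The crop confirms the choice: plain grey cells at (423,248), (220,231) and (252,231) are the right ones, and the turquoise pair stay put. The lid is seated at yaw 82.6° with its handle at (0.628, -0.034). Both views agree to about 3 mm. Next I'll lift the lid off.

```bash
cat >> h.py <<'E'
def st(s=""):
    o=ctrl.get_obs(); print(s,"t%.1f"%o["time"],"w%.1f"%(o["gripper_width"]*1e3),"gf%.1f"%o["gripper_force"],"F",np.round(o["contact_force"],1),"p",np.round(o["position"],4)); return o
def go(x,y,z,yaw):
    "joint move above something, of the two equal grasps the one nearer in the wrist"
    q0=np.array(ctrl.get_obs()["q"]); c=[]
    for a in(yaw,yaw+180):
        q=ctrl.inverse_kinematics([x,y,z],down(a))
        if q is not None: c.append((np.abs(np.array(q)-q0).max(),a))
    a=min(c)[1]; ctrl.move_ptp([x,y,z],down(a)); return a
E
python3 - <<'E'
from h import *
p=ctrl.get_obs()["position"]; ctrl.move_straight([p[0],p[1],.30],rate=.25)
x,y=.628,-.034
go(x,y,.26,-7.4); ctrl.move_straight([x,y,.155],rate=.12); st("at")
ctrl.set_gripper(0); st("grip")
ctrl.move_straight([x,y,.25],rate=.12); st("up")
ctrl.move_straight([.42,-.08,.20],rate=.2); st()
ctrl.move_straight([.42,-.08,.036],rate=.12); o=st("down")
E
```

```text
at t4.2 w93.1 gf0.0 F [ 0.2  0.6 -0.1] p [ 0.6286 -0.0342  0.1559]
grip t5.6 w0.3 gf0.0 F [0.3 0.3 0.1] p [ 0.628 -0.034  0.155]
up t6.5 w0.5 gf0.0 F [ 0.1  0.3 -0.7] p [ 0.6275 -0.0339  0.2491]
 t7.8 w0.5 gf0.0 F [-0.2  0.6  0.1] p [ 0.4209 -0.0801  0.2002]
down t9.3 w0.3 gf0.0 F [-1.3  0.2 -0.6] p [ 0.4205 -0.0802  0.0365]
```

The gripper closed on nothing, so the lid may have been knocked aside. I'll look again.

```bash
python3 - <<'E'
from h import *
ctrl.move_straight([.42,-.08,.15],rate=.25); ctrl.set_gripper(.093)
go(.40,.30,.30,90)
im=ctrl.get_image("top"); cv2.imwrite("pics/top1.png",im); st()
s=ctrl.get_image("scene"); cv2.imwrite("pics/scene1.png",s)
cv2.imwrite("pics/c2.png",np.vstack([im[80:420,40:640],np.hstack([cv2.resize(s[190:340,200:370],(300,260)),cv2.resize(im[140:260,280:430],(300,260))])]))
E
```

```text
t12.9 w93.5 gf0.0 F [ 0.8 -0.2  0.1] p [0.4003 0.299  0.2994]
```

View pics/c2.png

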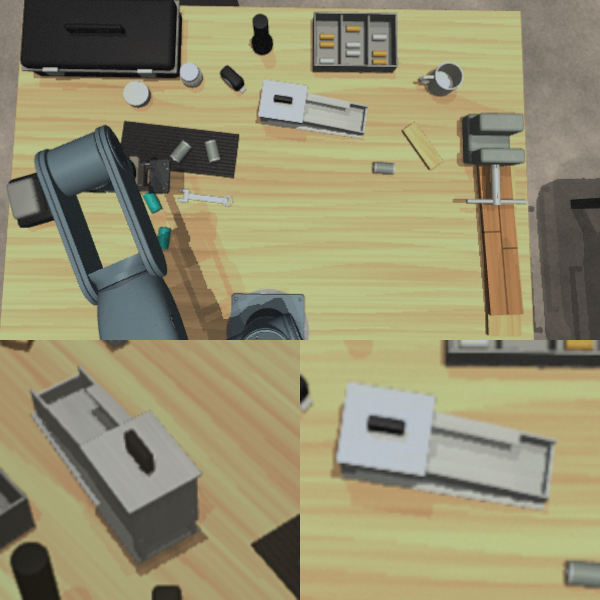

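```bash
python3 - <<'E'
from h import *
for k in "01":
    T=cv2.imread(f"pics/top{k}.png"); S=cv2.imread(f"pics/scene{k}.png"); r=[]
    for n,im,roi in(("top",T,(305,165,340,192)),("scene",S,(262,232,298,275))):
        v=cv2.cvtColor(im,cv2.COLOR_BGR2HSV)[...,2]
        cs=blobs((v<(90 if n=="top" else 60)).astype(np.uint8),roi,20); c=max(cs,key=cv2.contourArea)
        m=cv2.moments(c); uv=(m["m10"]/m["m00"],m["m01"]/m["m00"]); r.append(ray(n,uv)); print(k,n,np.round(uv,1),cv2.boundingRect(c),onz(n,uv,.150))
    (c1,d1),(c2,d2)=r; d1,d2=d1[0],d2[0]
    s=np.linalg.lstsq(np.c_[d1,-d2],c2-c1,rcond=None)[0]; print("tri",c1+s[0]*d1,c2+s[1]*d2)
print(down(-7.4)); print(px("top",[[.628,-.034,.166]]))
o=ctrl.get_obs();print(o["tool_rot"],px("top",[o["position"]]),px("scene",[o["position"]]))
E
```

```text
0 top [322.6 179. ] (314, 175, 18, 9) [[ 0.63169633 -0.03390011  0.15      ]]
0 scene [278.5 254.3] (271, 243, 16, 24) [[ 0.63283038 -0.0315429   0.15      ]]
tri [ 0.63229435 -0.03392008  0.14729058] [ 0.63167587 -0.03327557  0.14714932]
1 top [322.6 179. ] (314, 175, 18, 9) [[ 0.63169633 -0.03390011  0.15      ]]
1 scene [278.5 254.3] (271, 242, 16, 25) [[ 0.6327787  -0.03162573  0.15      ]]
tri [ 0.63227088 -0.0339193   0.14739693] [ 0.63166863 -0.03329174  0.14725937]
[[ 0.1287956   0.99167116  0.        ]
 [ 0.99167116 -0.1287956   0.        ]
 [ 0.          0.         -1.        ]]
[[322.66026919 179.0324494 ]]
[[-9.99996935e-01  2.32447704e-03 -8.53105971e-04]
 [ 2.32510203e-03  9.99997029e-01 -7.32347196e-04]
 [ 8.51401112e-04 -7.34328510e-04 -9.99999368e-01]] [[180.4533897 259.5086685]] [[483.269196   247.76613031]]
```

The triangulated handle position matches my target, so the miss is unexplained. I'll repeat the approach and look just before closing.

```bash
python3 - <<'E'
from h import *
x,y=.630,-.034
go(x,y,.26,-7.4); ctrl.move_straight([x,y,.154],rate=.12); o=st("at"); print(np.round(o["tool_rot"],3))
s=ctrl.get_image("scene"); 
ctrl.set_gripper(.0); st("grip"); s2=ctrl.get_image("scene")
cv2.imwrite("pics/c3.png",np.hstack([cv2.resize(a[150:320,200:370],(400,400)) for a in(s,s2)]))
E
```

```text
at t15.5 w93.2 gf0.0 F [-0.5 -0.3  0.8] p [ 0.6306 -0.034   0.1549]
[[ 0.129  0.992  0.002]
 [ 0.992 -0.129 -0.   ]
 [-0.     0.002 -1.   ]]
grip t17.0 w0.6 gf0.0 F [-0.  -0.3  0.4] p [ 0.63  -0.034  0.154]
```

View pics/c3.png

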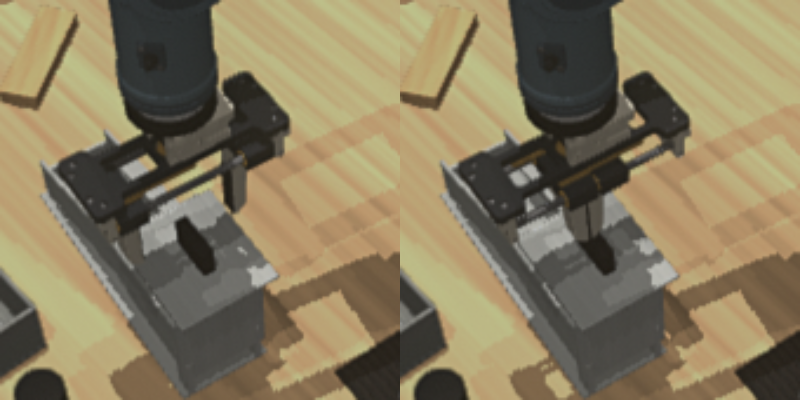

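```bash
python3 - <<'E'
from h import *
f=lambda P:np.round((px("scene",P)-[200,150])/.425)
a=np.radians(-7.4); d=np.array([np.cos(a),np.sin(a),0])*.0465; e=np.array([-d[1],d[0],0])/.0465*.025
for z in(.137,.168):
    c=np.array([.63,-.034,z]); print(z,"tips/centre",f([c-d,c,c+d]).tolist())
c=np.array([.63,-.034,0]); 
for z in (.132,.166): print("handle ends",z,f([c+e+[0,0,z],c-e+[0,0,z]]).tolist())
E
```

```text
0.137 tips/centre [[229.0, 228.0], [186.0, 250.0], [143.0, 274.0]]
0.168 tips/centre [[228.0, 208.0], [184.0, 230.0], [140.0, 254.0]]
handle ends 0.132 [[201.0, 272.0], [173.0, 236.0]]
handle ends 0.166 [[199.0, 250.0], [170.0, 214.0]]
```

```bash
python3 - <<'E'
from h import *
ctrl.set_gripper(.093); s=ctrl.get_image("scene"); T=ctrl.get_image("top"); st()
cv2.imwrite("pics/c4.png",np.hstack([cv2.resize(s[200:300,220:320],(400,400),interpolation=cv2.INTER_CUBIC),cv2.resize(T[130:230,270:370],(400,400),interpolation=cv2.INTER_CUBIC)]))
E
```

```text
t18.7 w92.8 gf0.0 F [ 0.1 -0.5 -0.6] p [ 0.63  -0.034  0.154]
```

View pics/c4.png

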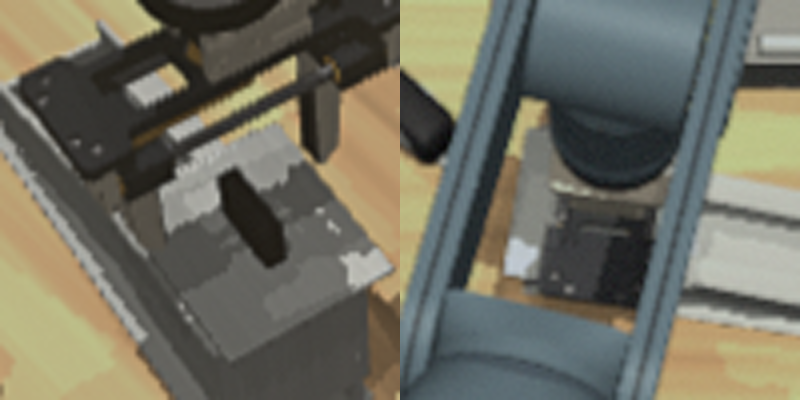

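The closed fingertips seem to sit just above the handle, and the handle itself looks shifted by about 4 px. I'll back off, re-measure the lid, and check the real fingertip height by gently touching the bare bench.

```bash
python3 - <<'E'
from h import *
ctrl.move_straight([.63,-.034,.25],rate=.25); go(.42,-.1,.10,0); ctrl.set_gripper(.02)
T=ctrl.get_image("top"); S=ctrl.get_image("scene"); cv2.imwrite("pics/top2.png",T); cv2.imwrite("pics/scene2.png",S)
st(); f0=np.array(ctrl.get_obs()["contact_force"])
for z in np.r_[.04,np.arange(.030,.0119,-.002)]:
    ctrl.move_straight([.42,-.1,z],rate=.05); o=ctrl.get_obs()
    if o["contact_force"][2]-f0[2]>4: break
st("touch")
ctrl.move_straight([.42,-.1,.1],rate=.25)
cv2.imwrite("pics/c5.png",np.hstack([cv2.resize(S[190:340,200:350],(400,400),interpolation=cv2.INTER_CUBIC),cv2.resize(T[130:280,270:420],(400,400),interpolation=cv2.INTER_CUBIC)]))
E
```

```text
t21.6 w20.0 gf0.0 F [ 0.1 -0.6  0.7] p [ 0.42 -0.1   0.1 ]
touch t25.5 w19.8 gf0.0 F [-0.1  0.5 -0.2] p [ 0.4199 -0.0999  0.0119]
```

View pics/c5.png

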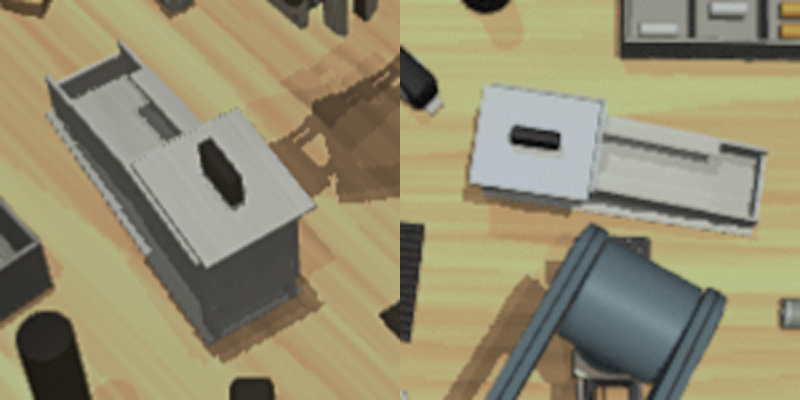

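No contact at a reported TCP height of 0.012, where the tips should already be 5 mm into the bench. The true tool sits higher than reported, so I'll find the contact height at two reaches.

```bash
cat >> h.py <<'E'
def touch(x,y,z0,zmin,step=.002):
    f0=ctrl.get_obs()["contact_force"][2]; z=z0
    ctrl.move_straight([x,y,z],rate=.15)
    while z>zmin:
        z-=step; ctrl.move_straight([x,y,z],rate=.05); o=ctrl.get_obs()
        if abs(o["contact_force"][2]-f0)>4: break
    o=st("touch"); return o
E
python3 - <<'E'
from h import *
np.set_printoptions(suppress=True)
o=touch(.42,-.1,.012,-.03); T=ctrl.get_image("top"); S=ctrl.get_image("scene"); print(np.round(o["q"],2),np.round(o["tool_rot"],3).tolist())
print(np.round(px("scene",[[.42,-.1,0]]),1),np.round(px("top",[[.42,-.1,0]]),1))
a,b=px("scene",[[.42,-.1,0]])[0].astype(int); c,d=px("top",[[.42,-.1,0]])[0].astype(int)
cv2.imwrite("pics/c6.png",np.hstack([cv2.resize(S[b-50:b+50,a-50:a+50],(400,400)),cv2.resize(T[d-50:d+50,c-50:c+50],(400,400))])); print(a,b,c,d)
ctrl.move_straight([.42,-.1,.06],rate=.25)
E
```

```text
touch t30.3 w19.7 gf8.8 F [-4.7  1.4 17.7] p [ 0.4202 -0.1001 -0.0148]
[-28.26  19.57 118.75  -0.01  41.63 -28.26] [[-0.0, 1.0, 0.001], [1.0, 0.0, -0.0], [-0.0, 0.001, -1.0]]
[[330.8 227.6]] [[343.8 261.9]]
330 227 343 261
```

View pics/c6.png

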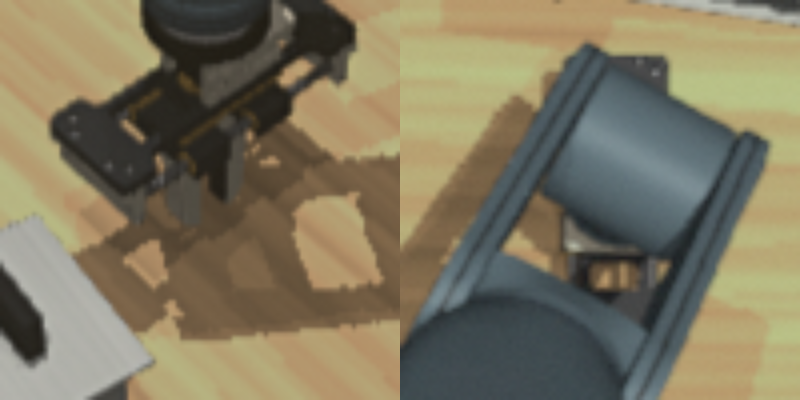

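Contact came at a reported TCP of -0.015, so the tool stands about 31 mm higher than reported. The fingertips at scene pixel (331,230), against (331,228) predicted, show xy is right. I'll check the offset at a longer reach and re-measure the lid.

```bash
python3 - <<'E'
from h import *
ctrl.move_straight([.42,-.1,.18],rate=.3); go(.60,.115,.18,0); o=touch(.60,.115,-.006,-.03)
ctrl.move_straight([.60,.115,.18],rate=.3); st()
T=cv2.imread("pics/top2.png"); S=cv2.imread("pics/scene2.png"); r=[]
for n,im,roi in(("top",T,(303,165,340,195)),("scene",S,(262,232,300,275))):
    v=cv2.cvtColor(im,cv2.COLOR_BGR2HSV)[...,2]
    c=max(blobs((v<(90 if n=="top" else 60)).astype(np.uint8),roi,20),key=cv2.contourArea)
    m=cv2.moments(c); uv=(m["m10"]/m["m00"],m["m01"]/m["m00"]); r.append(ray(n,uv)); print(n,np.round(uv,1),cv2.boundingRect(c),onz(n,uv,.166),rect_world(n,c,.16))
(c1,d1),(c2,d2)=r; d1,d2=d1[0],d2[0]
s=np.linalg.lstsq(np.c_[d1,-d2],c2-c1,rcond=None)[0]; print("tri",c1+s[0]*d1,c2+s[1]*d2)
for c in blobs(grey(T,60,190),(290,150,352,215),300): print("lid",rect_world("top",c,.132),c.reshape(-1,2).min(0),c.reshape(-1,2).max(0))
E
```

```text
touch t35.1 w19.9 gf4.4 F [-2.9 -0.8  9.3] p [ 0.6003  0.115  -0.0147]
 t35.9 w19.9 gf0.0 F [-0.4 -0.8 -0.7] p [0.599  0.115  0.1784]
top [320.4 181.3] (311, 177, 19, 9) [[ 0.62166472 -0.02805505  0.166     ]] (array([ 0.62295648, -0.02773801]), (48.96681594848633, 18.124130249023438), 81.97277069091797)
scene [282.6 254.7] (275, 243, 16, 24) [[ 0.63344466 -0.01540769  0.166     ]] (array([ 0.63100153, -0.01990635]), (64.98253631591797, 20.409608840942383), 82.25288391113281)
tri [ 0.62594162 -0.02812104  0.146212  ] [ 0.62525508 -0.0274016   0.14606122]
lid (array([ 0.62480011, -0.02838547]), (116.55201721191406, 98.15605163574219), 82.21295166015625) [297 163] [344 203]
```

The offset is constant at 31 mm, so I'll command true z minus 0.031. The lid has moved to (0.6255, -0.028) at yaw 82°. Now for the lift.

```bash
cat >> h.py <<'E'
OFF=.031  # measured by touching the bench at two reaches: true z = reported + OFF
def lin(x,y,z,rate=.15): ctrl.move_straight([x,y,z-OFF],rate=rate)
def goz(x,y,z,yaw): return go(x,y,z-OFF,yaw)
E
python3 - <<'E'
from h import *
x,y=.6255,-.028
ctrl.set_gripper(.07); goz(x,y,.24,-7.8); lin(x,y,.155,.12); st("at")
ctrl.set_gripper(0); st("grip")
lin(x,y,.25,.12); st("up")
lin(.42,-.08,.20,.2); st()
lin(.42,-.08,.037,.1); o=st("down"); ctrl.set_gripper(.05); lin(.42,-.08,.2,.25)
goz(.464,-.331,.20,0)
T=ctrl.get_image("top"); S=ctrl.get_image("scene"); cv2.imwrite("pics/top3.png",T); cv2.imwrite("pics/scene3.png",S); st()
cv2.imwrite("pics/c7.png",np.hstack([cv2.resize(S[150:320,190:360],(400,400)),cv2.resize(T[140:290,270:420],(400,400),interpolation=cv2.INTER_CUBIC)]))
E
```

```text
at t38.3 w69.5 gf0.0 F [ 0.3 -0.7 -0.2] p [ 0.626  -0.0276  0.1247]
grip t39.2 w13.7 gf29.9 F [-0.8  0.3  2.7] p [ 0.6253 -0.028   0.1242]
up t40.2 w13.4 gf30.0 F [ 1.  -0.  -1.8] p [ 0.6249 -0.0279  0.2179]
 t41.4 w13.9 gf30.0 F [ 0.2 -0.6 -0.9] p [ 0.421  -0.0802  0.1693]
down t43.2 w13.9 gf30.0 F [ 0.2  0.1 -1.8] p [ 0.4204 -0.0802  0.0064]
 t45.9 w50.1 gf0.0 F [0.3 0.5 0.5] p [ 0.4641 -0.3292  0.1689]
```

View pics/c7.png

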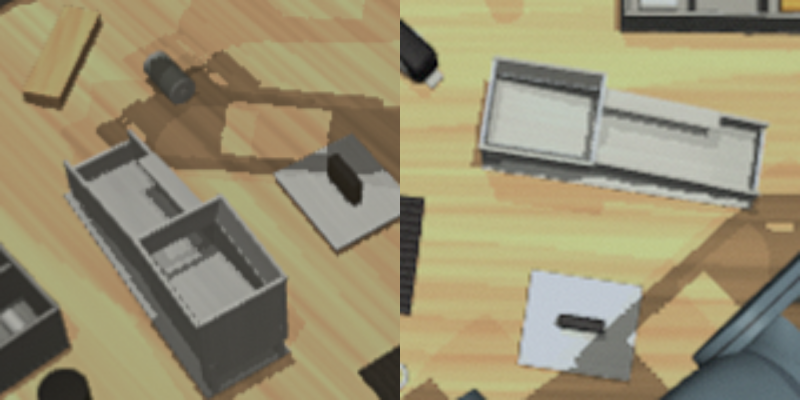

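The lid is off and standing flat on the bench. The mouth rim corners show clearly in the top crop at (495,58), (606,72), (598,163) and (482,152). I'll compute the mouth from these and pick the old cell.

```bash
cat > load.py <<'E'
from h import *
M=np.load("mouth.npy") # x,y,yaw
def pick(x,y,axis,zc):
    goz(x,y,.16,axis+90); ctrl.set_gripper(.07); lin(x,y,zc+.004,.12); ctrl.set_gripper(0)
    w=st("grip")["gripper_width"]; lin(x,y,.22,.2); o=st("up"); return o["gripper_width"]
def load():
    goz(M[0],M[1],.24,M[2]); o=st("over")
    if o["gripper_width"]<.03: print("LOST"); return
    lin(M[0],M[1],.097,.1); st("in"); ctrl.set_gripper(.055); lin(M[0],M[1],.24,.2); st("out")
E
python3 - <<'E'
from h import *
c=np.array([(495,58),(606,72),(598,163),(482,152)],float)
uv=np.c_[270+(c[:,0]-400)*.375,140+c[:,1]*.375]; P=onz("top",uv,.128)[:,:2]; print(P)
m=P.mean(0); e=(P[0]-P[1])+(P[3]-P[2]); yaw=np.degrees(np.arctan2(e[1],e[0]))
print("mouth",m,"yaw",yaw,[np.linalg.norm(P[i]-P[(i+1)%4]) for i in range(4)])
np.save("mouth.npy",np.r_[m,82.3])
x=np.array([np.cos(np.radians(82.3)),np.sin(np.radians(82.3))]); print("stop px", px("top",[np.r_[m-x*.235,.012]]))
T=cv2.imread("pics/top3.png")
E
python3 - <<'E'
from load import *
print(M); S=cv2.imread("pics/scene3.png")
pick(.4642,-.3300,-89.5,.017)
E
```

```text
[[ 0.68374805  0.01288151]
 [ 0.67087459 -0.1009792 ]
 [ 0.57628279 -0.09360669]
 [ 0.58584942  0.02444843]]
mouth [ 0.62918871 -0.03931399] yaw 84.47328675430593 [np.float64(0.11458615579620057), np.float64(0.09487866635126596), np.float64(0.11844210866900004), np.float64(0.09857958854868078)]
stop px [[403.32162084 201.78212775]]
[ 6.29188714e-01 -3.93139878e-02  8.23000000e+01]
grip t48.7 w33.3 gf29.3 F [-0.5  0.3 -0.1] p [ 0.4642 -0.33   -0.01  ]
up t49.9 w33.5 gf29.3 F [-0.2  1.  -2. ] p [ 0.4636 -0.3294  0.1876]
```

```bash
python3 - <<'E'
from load import *
load()
goz(.5,.21,.22,0); ctrl.dwell(.3)
T=ctrl.get_image("top"); S=ctrl.get_image("scene"); cv2.imwrite("pics/top4.png",T); cv2.imwrite("pics/scene4.png",S); st()
cv2.imwrite("pics/c8.png",np.hstack([cv2.resize(S[170:340,190:360],(400,400)),cv2.resize(T[140:290,270:420],(400,400),interpolation=cv2.INTER_CUBIC)]))
E
```

```text
over t51.1 w33.9 gf29.3 F [ 1.  -0.9 -2.4] p [ 0.6288 -0.0403  0.2085]
in t52.7 w33.5 gf30.0 F [1.3 0.1 5.1] p [ 0.6299 -0.0396  0.0669]
out t54.2 w54.9 gf0.0 F [-0.2  0.1 -0.3] p [ 0.6285 -0.0391  0.2078]
 t55.7 w55.3 gf0.0 F [ 0.2  0.5 -0.8] p [0.5003 0.2096 0.189 ]
```

View pics/c8.png

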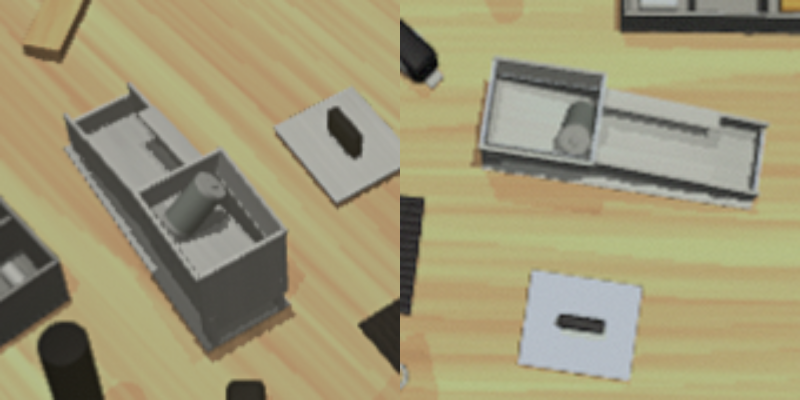

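The old cell is hung up in the mouth. Its near end (top crop (573,143), scene crop (209,187)) is propped on the near wall, so my mouth centre was a few mm low in x. I'll triangulate the end cap and refine the mouth from both views.

```bash
cat >> h.py <<'E'
def tri(ut,us):
    (c1,d1),(c2,d2)=ray("top",ut),ray("scene",us); d1,d2=d1[0],d2[0]
    s=np.linalg.lstsq(np.c_[d1,-d2],c2-c1,rcond=None)[0]; a,b=c1+s[0]*d1,c2+s[1]*d2; return (a+b)/2,np.linalg.norm(a-b)
E
python3 - <<'E'
from h import *
t=lambda u,v:(270+(u-400)*.375,140+v*.375); s=lambda u,v:(190+u*.425,170+v*.425)
print("cap",tri(t(574,143),s(209,187)))
print("lowend",tri(t(580,108),s(175,230)))
P=[tri(t(*a),s(*b)) for a,b in(((495,58),(287,234)),((606,72),(220,152)),((598,163),(140,188)),((482,152),(196,280)))]
P=[tri(t(*a),s(*b)) for a,b in(((495,58),(287,234)),((606,72),(220,152)),((598,163),(140,188)),((482,152),(196,280)))]
for p in P: print(p)
print(np.mean([p[0] for p in P],0))
q=np.array([(220,152),(140,188),(196,280),(287,234)],float); Q=onz("scene",[s(*a) for a in q],.128); print(Q,Q.mean(0))
T=cv2.imread("pics/top4.png"); S=cv2.imread("pics/scene4.png")
cv2.imwrite("pics/c9.png",np.hstack([cv2.resize(S[225:305,240:320],(400,400),interpolation=cv2.INTER_CUBIC),cv2.resize(T[150:210,292:352],(400,400),interpolation=cv2.INTER_CUBIC)]))
E
```

```text
cap (array([ 0.60287782, -0.07081511,  0.10024307]), np.float64(0.0026645288178794536))
lowend (array([ 0.64638084, -0.07643717,  0.06374995]), np.float64(0.0015841766924343454))
(array([0.64359043, 0.03871886, 0.19295444]), np.float64(0.07181878517787865))
(array([ 0.63016965, -0.0700742 ,  0.19313279]), np.float64(0.07250230044540894))
(array([ 0.61488942, -0.11937975,  0.05465876]), np.float64(0.06667902370436962))
(array([0.63166919, 0.00074056, 0.04320914]), np.float64(0.07958579499528959))
[ 0.63007967 -0.03749863  0.12098878]
[[ 0.5812535  -0.08024089  0.128     ]
 [ 0.66427515 -0.09676433  0.128     ]
 [ 0.68848348  0.01809866  0.128     ]
 [ 0.59523302  0.03433647  0.128     ]] [ 0.63231129 -0.03114252  0.128     ]
```

View pics/c9.png

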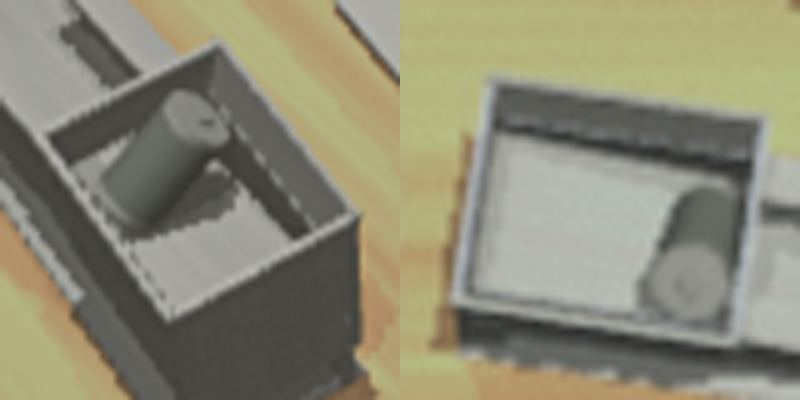

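```bash
python3 - <<'E'
from h import *
s=lambda u,v:(240+u/5,225+v/5); t=lambda u,v:(292+(u-400)*.15,150+v*.15)
Q=onz("scene",[s(45,137),s(218,42),s(358,215),s(172,318)],.128)[:,:2]; W=onz("top",[t(738,348),t(770,118),t(487,77),t(453,303)],.128)[:,:2]
print(Q,Q.mean(0),W,W.mean(0))
p=ctrl.get_obs()["position"]
x,y=.603,-.068
goz(x,y,.24,82.3); ctrl.set_gripper(0); lin(x,y,.140,.15); f0=ctrl.get_obs()["contact_force"][2]
z=.140
while z>.112:
    z-=.003; lin(x,y,z,.06); f=ctrl.get_obs()["contact_force"][2]-f0; print(round(z-.017,3),round(f,1),end="; ")
    if f>20: break
lin(x,y,.24,.25); goz(.5,.21,.22,0)
T=ctrl.get_image("top"); S=ctrl.get_image("scene"); cv2.imwrite("pics/top5.png",T); cv2.imwrite("pics/scene5.png",S); st()
cv2.imwrite("pics/c10.png",np.hstack([cv2.resize(S[170:340,190:360],(400,400)),cv2.resize(T[140:290,270:420],(400,400),interpolation=cv2.INTER_CUBIC)]))
E
```

```text
[[ 0.66921831 -0.0920298 ]
 [ 0.57892682 -0.08275363]
 [ 0.59336878  0.03092656]
 [ 0.68613629  0.01885415]] [ 0.63191255 -0.03125068] [[ 0.57326646 -0.0894311 ]
 [ 0.66893355 -0.10167771]
 [ 0.68428164  0.014461  ]
 [ 0.59008136  0.02669301]] [ 0.62914075 -0.0374887 ]
0.12 3.3; 0.117 14.3; 0.114 25.9;  t61.2 w0.7 gf0.0 F [0.4 1.1 0.4] p [0.5005 0.209  0.1885]
```

View pics/c10.png

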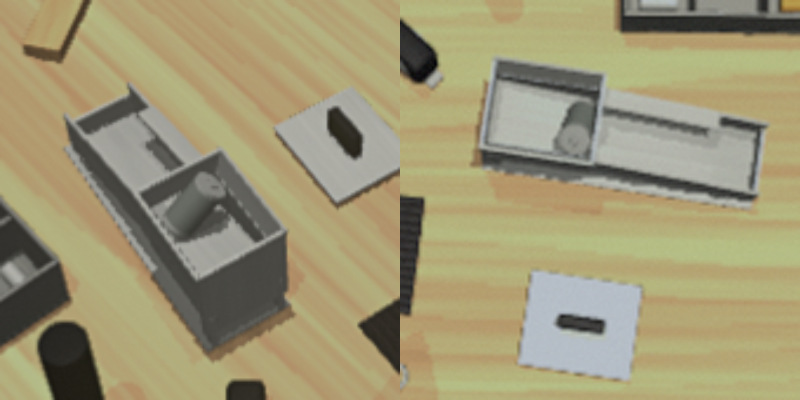

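Pushing with 26 N didn't free it: the cell is wedged, so I'll take it out by gripping it. First I'll check the arm's xy bias. The lid's handle was centred by the grip in x and released at x=0.42.

```bash
python3 - <<'E'
from h import *
T=cv2.imread("pics/top5.png"); S=cv2.imread("pics/scene5.png"); U=[]
for n,im,roi in(("top",T,(325,250,352,270)),("scene",S,(325,210,350,245))):
    v=cv2.cvtColor(im,cv2.COLOR_BGR2HSV)[...,2]
    c=max(blobs((v<90).astype(np.uint8),roi,15),key=cv2.contourArea); m=cv2.moments(c); U.append((m["m10"]/m["m00"],m["m01"]/m["m00"])); print(n,U[-1],cv2.boundingRect(c))
print("handle",tri(*U))
for c in blobs(grey(T,60,170),(310,238,365,285),300): print("lid top",rect_world("top",c,.012))
for c in blobs(grey(S,60,120),(305,200,362,260),300): print("lid scene",rect_world("scene",c,.012))
E
```

```text
top (337.01111111111106, 260.84166666666664) (329, 258, 17, 7)
scene (336.04330312185294, 225.92547834843907) (329, 216, 15, 21)
handle (array([ 0.42090969, -0.07930362,  0.02696349]), np.float64(0.0001367265086916281))
lid top (array([ 0.42086707, -0.08092685]), (123.24905395507812, 105.34302520751953), 82.18132019042969)
lid scene (array([ 0.42143707, -0.07885882]), (122.41960906982422, 104.70861053466797), 82.2955093383789)
```

The arm's xy is good to about 1 mm. The cell leans on the near wall and against the front wall of the mouth, with no room for a finger there. A sideways drag while pressing lightly should break the friction lock, and it would also free space for a grip.

```bash
python3 - <<'E'
from h import *
np.save("mouth.npy",np.array([.6310,-.0345,82.2]))
a=np.radians(82.2); e=np.array([np.cos(a),np.sin(a)])
x,y=np.array([.607,-.0705])+.003*e
goz(x,y,.24,82.2); lin(x,y,.142,.2); f0=np.array(ctrl.get_obs()["contact_force"]); z=.142
while z>.122:
    z-=.002; lin(x,y,z,.06); f=ctrl.get_obs()["contact_force"][2]-f0[2]
    if f>9: break
print(z,f)
for s in (.006,.012,.018,.024):
    lin(x+s*e[0],y+s*e[1],z-s*.1,.05); print(s,np.round(ctrl.get_obs()["contact_force"]-f0,1))
lin(x+.024*e[0],y+.024*e[1],.24,.25); goz(.5,.21,.22,0)
T=ctrl.get_image("top"); S=ctrl.get_image("scene"); cv2.imwrite("pics/top6.png",T); cv2.imwrite("pics/scene6.png",S); st()
cv2.imwrite("pics/c11.png",np.hstack([cv2.resize(S[190:310,220:340],(400,400)),cv2.resize(T[140:240,290:390],(400,400),interpolation=cv2.INTER_CUBIC)]))
E
```

```text
0.13599999999999998 14.14801519921221
0.006 [-4.8  0.7 15.1]
0.012 [-4.7  1.5 16.6]
0.018 [-3.8  2.6 14. ]
0.024 [-1.   1.2  3.7]
 t66.7 w0.6 gf0.0 F [ 0.  -0.   1.3] p [0.5005 0.2091 0.1885]
```

View pics/c11.png

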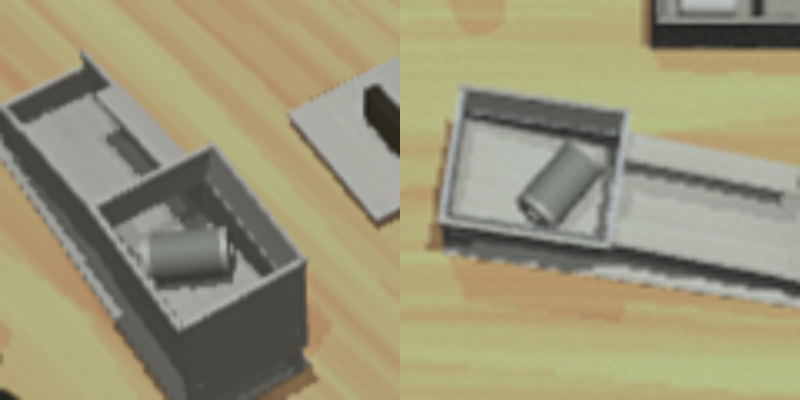

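The cell now lies flat on the mouth floor, skewed about 42° (top crop centre (561,185), scene crop (190,256)). I'll grip it there, turn it across the channel and release it.

```bash
python3 - <<'E'
from h import *
M=np.load("mouth.npy")
t=lambda u,v:(290+(u-400)*.25,140+v*.25); s=lambda u,v:(220+u*.3,190+v*.3)
C,r=tri(t(561.5,185.5),s(190,256)); print(C,r)
P=onz("top",[t(570,142),t(605,170),t(552,228),t(518,200)],.085)[:,:2]; print(P.mean(0),onz("scene",[s(190,256)],.085))
ax=(P[0]+P[1]-P[2]-P[3]); print("axis",np.degrees(np.arctan2(ax[1],ax[0])),np.linalg.norm(ax)/2)
a=np.radians(M[2]); R=np.array([[np.cos(a),np.sin(a)],[-np.sin(a),np.cos(a)]]); print("in mag",R@(P.mean(0)-M[:2]),R@(C[:2]-M[:2]))
E
```

```text
[ 0.62676457 -0.05549861  0.07164285] 0.003547075348645787
[ 0.62566221 -0.05631891] [[ 0.63077705 -0.04625074  0.085     ]]
axis -40.913674319172785 0.0553587371691545
in mag [-0.02234146  0.00232724] [-0.02137914  0.00134641]
```

Gripping there would hit the front wall, so I'll push the uphill (near) end downhill with closed fingers until the cell squares up and rolls.

```bash
cat >> h.py <<'E'
M=np.load("mouth.npy"); _a=np.radians(M[2]); EX=np.array([np.cos(_a),np.sin(_a)]); EY=np.array([-EX[1],EX[0]])
def mag(mx,my): return M[:2]+EX*mx+EY*my   # mouth-centred magazine coordinates
def snap(k):
    T=ctrl.get_image("top"); S=ctrl.get_image("scene"); cv2.imwrite(f"pics/top{k}.png",T); cv2.imwrite(f"pics/scene{k}.png",S); return T,S
def chan(T,k0="pics/top3.png"):
    "blobs that differ from the empty magazine, in magazine x (mm from the mouth) and y"
    d=cv2.absdiff(T,cv2.imread(k0)).max(2); a=px("top",[np.r_[mag(-.27,-.05),.03],np.r_[mag(-.27,.05),.03],np.r_[mag(.06,-.05),.12],np.r_[mag(.06,.05),.12]]).astype(int)
    x0,y0=a.min(0);x1,y1=a.max(0); m=cv2.morphologyEx((d>28).astype(np.uint8),cv2.MORPH_OPEN,np.ones((3,3)))
    for c in blobs(m,(x0,y0,x1,y1),25):
        w,sz,yw=rect_world("top",c,.05); v=w-M[:2]; print("blob mag x,y",np.round([v@EX*1e3,v@EY*1e3]),"size",np.round(sz),"axis rel EY",round((yw-M[2]-90+90)%180-90),cv2.contourArea(c))
E
python3 - <<'E'
from h import *
my=.020
x,y=mag(.034,my); goz(x,y,.22,82.2); lin(x,y,.104,.15); f0=np.array(ctrl.get_obs()["contact_force"]); print(f0)
for s in np.arange(.004,.053,.004):
    x,y=mag(.034-s,my); lin(x,y,.104-.231*s,.06); f=np.array(ctrl.get_obs()["contact_force"])-f0; print(round(s,3),np.round(f,1),end=";")
    if np.linalg.norm(f)>20: break
lin(x,y,.24,.25); goz(.5,.21,.22,0); ctrl.dwell(.3); T,S=snap(7); st(); chan(T); chan(cv2.imread("pics/top6.png"))
E
```

```text
[ 0.25165463 -0.42850678 -0.28558465]
0.004 [ 0.4 -0.3  1.4];0.008 [-0.2  0.7 -0.2];0.012 [0.2 0.3 0.1];0.016 [-0.1  0.7  0.3];0.02 [-0.4  1.4  1.6];0.024 [-0.2  0.9  2.2];0.028 [-1.   0.3  1.8];0.032 [-0.8  0.9  1.3];0.036 [-0.4  1.6  1.4];0.04 [-0.   1.3  1. ];0.044 [0.2 0.3 1.5];0.048 [-1.  -0.   0.9];0.052 [-0.4  0.8  1.8]; t74.3 w0.7 gf0.0 F [0.6 0.  0.3] p [0.5003 0.2096 0.189 ]
blob mag x,y [-252.   44.] size [43. 12.] axis rel EY -81 53.5
blob mag x,y [-213.    7.] size [56. 33.] axis rel EY -4 174.0
blob mag x,y [-252.   44.] size [43. 12.] axis rel EY -81 53.5
blob mag x,y [-21.  -3.] size [68. 44.] axis rel EY -28 276.5
```

The old cell rolled to the front: its blob is at magazine x ≈ -118, square across the channel. Next is the first new cell, with a force-guarded insertion.

```bash
cat > load.py <<'E'
from h import *
def pick(x,y,axis,zc):
    goz(x,y,.16,axis+90); ctrl.set_gripper(.07); lin(x,y,zc+.004,.12); ctrl.set_gripper(0)
    st("grip"); lin(x,y,.22,.2); return st("up")["gripper_width"]
def load(zr=.096):
    x,y=mag(0,0); goz(x,y,.24,M[2]); o=st("over")
    if not .03<o["gripper_width"]<.038: print("LOST"); return False
    for my in(0,.003,-.003,.006,-.006):
        x,y=mag(0,my); lin(x,y,.165,.15); ctrl.dwell(.1); f0=np.array(ctrl.get_obs()["contact_force"]); z=.155; ok=True
        lin(x,y,z,.15)
        while z>zr:
            z-=.004; lin(x,y,z,.1); f=np.array(ctrl.get_obs()["contact_force"])-f0
            if f[2]>3.5: ok=False; print("touch my",my,"z",round(z,3),np.round(f,1)); break
        if ok: break
    if not ok: print("NOT IN"); return False
    st("in"); ctrl.set_gripper(.055); lin(x,y,.24,.2); st("out"); return True
E
python3 - <<'E'
from load import *
if pick(.5045,.1668,15.4,.021)>.03:
    load(); goz(.5,.30,.22,0); ctrl.dwell(.2); T,S=snap(8); chan(T); st()
E
```

```text
grip t78.6 w33.4 gf30.0 F [-0.9  0.7  0.2] p [ 0.5046  0.1668 -0.0059]
up t79.7 w33.1 gf30.0 F [-0.1 -0.1 -1.5] p [0.5036 0.1667 0.1877]
over t80.7 w33.0 gf30.0 F [ 0.5  0.2 -1.3] p [ 0.6302 -0.0332  0.2083]
in t85.4 w33.0 gf30.0 F [ 0.   0.2 -1.5] p [ 0.6307 -0.0344  0.0636]
out t86.9 w55.3 gf0.0 F [ 0.1 -0.2  0.1] p [ 0.6302 -0.0343  0.2078]
blob mag x,y [-252.   44.] size [43. 12.] axis rel EY -81 54.0
blob mag x,y [-196.    4.] size [63. 59.] axis rel EY 85 286.0
 t88.5 w54.9 gf0.0 F [ 1.4 -0.4 -0.5] p [0.5005 0.2994 0.1889]
```

That went in cleanly, with two cells now at the front. On to the last new cell.

```bash
python3 - <<'E'
from load import *
if pick(.5015,.259,-37.3,.021)>.03:
    load(); goz(.42,-.3,.22,0); ctrl.dwell(.2); T,S=snap(9); chan(T); st()
    g=grey(T)
    for c in blobs(g,(165,210,275,250)): print("left on mat?",cv2.boundingRect(c))
    U=[]
    for n,im,roi in(("top",T,(322,245,355,275)),("scene",S,(322,205,352,250))):
        v=cv2.cvtColor(im,cv2.COLOR_BGR2HSV)[...,2]
        c=max(blobs((v<90).astype(np.uint8),roi,15),key=cv2.contourArea); m=cv2.moments(c); U.append((m["m10"]/m["m00"],m["m01"]/m["m00"])); print(n,U[-1],cv2.boundingRect(c))
    print("handle",tri(*U))
    for c in blobs(grey(T,60,170),(300,225,380,300),300): print("lid top",rect_world("top",c,.012))
    for c in blobs(grey(S,60,120),(290,190,375,270),300): print("lid scene",rect_world("scene",c,.012))
E
```

```text
grip t92.8 w33.3 gf30.0 F [-0.9  0.5  0.9] p [ 0.5016  0.2591 -0.0059]
up t94.0 w33.1 gf30.0 F [-1.4  0.1 -1.8] p [0.5006 0.2587 0.1877]
over t95.2 w33.2 gf30.0 F [ 0.3  1.  -1.5] p [ 0.6306 -0.0335  0.2084]
in t99.9 w33.3 gf30.0 F [ 0.1 -0.1 -1.1] p [ 0.6307 -0.0344  0.0636]
out t101.4 w55.0 gf0.0 F [ 0.2 -0.8  0.3] p [ 0.6302 -0.0343  0.2077]
blob mag x,y [-252.   44.] size [43. 12.] axis rel EY -81 53.5
blob mag x,y [-181.    7.] size [95. 55.] axis rel EY -81 359.0
 t103.0 w54.8 gf0.0 F [0.2 0.2 0.4] p [ 0.4206 -0.2995  0.189 ]
top (337.01111111111106, 260.84166666666664) (329, 258, 17, 7)
scene (335.9596244131455, 225.4262910798122) (329, 215, 15, 22)
handle (array([ 0.42090711, -0.07937534,  0.02884701]), np.float64(0.0005106946632484579))
lid top (array([ 0.42089774, -0.08040985]), (122.81533813476562, 105.349365234375), 82.32093811035156)
lid scene (array([ 0.42190106, -0.07880515]), (121.5477066040039, 103.46658325195312), 82.46041870117188)
```

All three cells are in a row (blob 95 mm long), the mat is empty and the lid hasn't moved. Now I'll put the lid back.

```bash
python3 - <<'E'
from h import *
lx,ly,lyaw=.421,-.0797,82.3
ctrl.set_gripper(.06); goz(lx,ly,.14,lyaw-90); lin(lx,ly,.036,.12); ctrl.set_gripper(0); st("grip")
lin(lx,ly,.24,.15); o=st("up")
if o["gripper_width"]>.010:
    x,y=mag(0,0); lin(x,y,.24,.2); st("over"); f0=np.array(ctrl.get_obs()["contact_force"]); z=.185; lin(x,y,z,.12)
    while z>.1555:
        z-=.003; lin(x,y,z,.06); f=np.array(ctrl.get_obs()["contact_force"])-f0; print(round(z,4),np.round(f,1),end=";")
        if f[2]>6: break
    st("in")
E
```

```text
grip t106.1 w14.0 gf30.0 F [0.1 0.7 1.1] p [ 0.421  -0.0797  0.005 ]
up t107.6 w13.7 gf30.0 F [ 0.6  0.  -1.3] p [ 0.4204 -0.0794  0.2081]
over t108.8 w13.9 gf30.0 F [ 0.4 -0.5 -1.8] p [ 0.6304 -0.0345  0.2087]
0.182 [-0.   1.  -0.6];0.179 [ 0.1  0.3 -0.1];0.176 [-1.  -0.4 -0.6];0.173 [0.2 0.4 0.7];0.17 [-0.3  0.1 -0.2];0.167 [-0.3  0.9  0.7];0.164 [ 0.1  0.5 -0. ];0.161 [0.1 0.8 0.3];0.158 [-0.1  1.1 -0.1];0.155 [-4.4  1.6 10.7];in t111.9 w13.8 gf30.0 F [-4.1  1.1  8.9] p [ 0.6312 -0.0345  0.1263]
```

The lid met resistance exactly at seating height: true TCP 0.157 reached, 0.156 expected. I'll release it and check from clear of the area.

```bash
python3 - <<'E'
from h import *
ctrl.set_gripper(.06); x,y=mag(0,0); lin(x,y,.26,.2); goz(.42,-.3,.25,0); ctrl.dwell(.2); T,S=snap(10); st()
U=[]
for n,im,roi in(("top",T,(303,162,342,197)),("scene",S,(260,230,302,277))):
    v=cv2.cvtColor(im,cv2.COLOR_BGR2HSV)[...,2]
    c=max(blobs((v<(90 if n=="top" else 60)).astype(np.uint8),roi,20),key=cv2.contourArea); m=cv2.moments(c); U.append((m["m10"]/m["m00"],m["m01"]/m["m00"])); print(n,cv2.boundingRect(c))
print("handle",tri(*U))
for c in blobs(grey(T,60,190),(285,150,352,215),300): print("lid",rect_world("top",c,.132))
cv2.imwrite("pics/c14.png",np.vstack([np.hstack([cv2.resize(S[170:340,190:360],(400,300)),cv2.resize(T[140:260,280:440],(400,300),interpolation=cv2.INTER_CUBIC)]),cv2.resize(T[80:350,40:580],(600,300)).copy() if 0 else cv2.resize(T[80:350,40:580],(800,300))]))
E
```

```text
t115.1 w60.0 gf0.0 F [ 0.6 -0.5  0.8] p [ 0.4206 -0.2995  0.219 ]
top (314, 175, 19, 9)
scene (271, 242, 16, 25)
handle (array([ 0.63131263, -0.03470305,  0.14761429]), np.float64(0.0007298139029507742))
lid (array([ 0.63256384, -0.03601685]), (122.38835906982422, 102.76449584960938), 82.31361389160156)
```

View pics/c14.png

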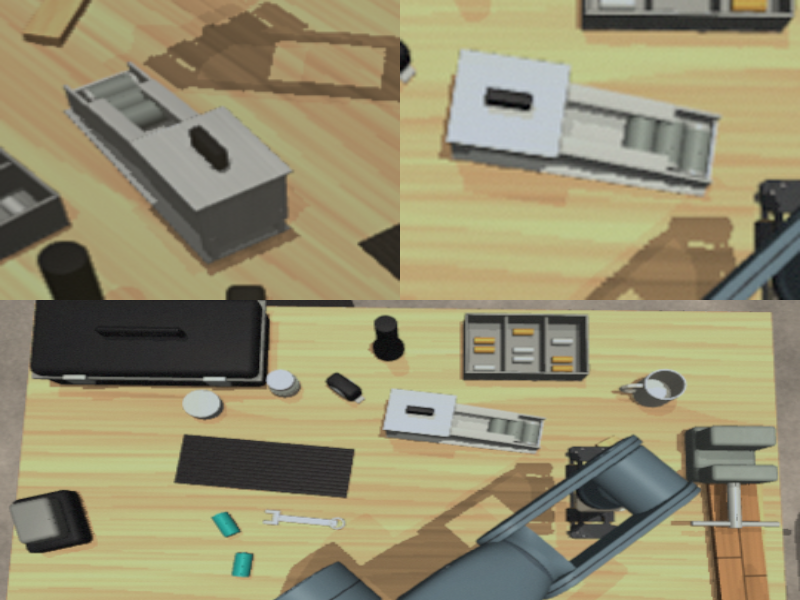

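The picture shows the lid seated flat: handle at z 0.148 m, the same as at the start. Three cells lie side by side at the front stop, around crop (660,140), and the bystanders and turquoise cells are in place. I'm handing the job in.

```bash
python3 -c "
from rig import ctrl
print(ctrl.finish_job())"
```

```text
the job is handed in; nothing more can be done
None
```

The job is handed in at about 115 s: the one old cell went in first, then the two new ones, all three lie against the front stop, and the lid is back in the mouth, though the old cell jammed in the mouth and had to be worked free with closed fingers (up to about 26 N) before it rolled down.

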